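Hitch the hollowing boom to the lathe's pivot ball

TASK

Hitch the hollowing boom to the pivot ball on the lathe: take its coupler off the wooden block, lower the socket over the ball and push it down against its stiff seat plug until it is fully home, then press the red latch lever all the way down and let go. Leave the bar lying across the tool rest. Feel your way: never bear down on the ball or the lever with more than 40 N, and do not touch the turned vessel in the chuck or disturb the wax jar, the chuck key and the bowl.

Things in the scene. Friction and masses are not known exactly. Their poses are not given: they have to be found in the camera images.
- boom: loose hollowing boom, about 0.7 kg: black coupler, then a steel bar 25 mm square (x 55 to 360 mm, z 0 to 25), then a 10 mm cutter (to x = 408). Origin on the socket's axis in the plane of the coupler's rim; x along the bar to the cutter, z up. Coupler x -23 to 23, 54 mm wide in y with flat sides to grip (z 4 to 38), top z = 45. Starts level, rim on the block, bar across the tool rest
- socket (a point): where the ball's centre lies when home: on the socket's axis, 22 mm above the rim, 23 below the coupler's top; axes as the boom's. Round socket, 35 mm bore, mouth flared to 42. A friction-held seat plug hangs 8 mm below its roof: over the last 8 mm the ball drives it up with 15 N (the weight is not enough, and it stays where it is left), then it stops hard, flush with the roof: home
- bar_end (a point): centre of the bar's far end, 360 mm from the socket's axis along the bar and 12.5 mm above the bar's underside
- lever (a joint): red latch lever, rad: 0 = raised (45 deg up, leaning over the bar), 0.8 = fully down on its stop, along the bar. Hinge crosswise, 26 mm from the socket's axis towards the bar, 31 above the rim. Takes 3 to 12 N at the pad, pressed straight down 80 mm from the socket's axis, then stops hard; stays where left. Its toe swings in under the ball, and is stopped by the ball if the socket is not home
- handle: the same lever's red handle, 14 mm wide, 6 mm thick, with a pad 24 mm wide and 28 mm long at its end; origin on the hinge
- lever_pad (a point): middle of the upper face of the lever's pad, 74 mm from its hinge. Raised it is about 79 mm from the socket's axis (towards the bar) and 86 mm above the rim, pressed down 100 mm and 33 mm
- saddle: fixed green saddle on the lathe bed that carries the ball post (120 x 75 x 28 mm foot with a 42 mm collar); origin under its centre, on the bed
- ball_nominal (a point): on the ball post's axis at mid-height of the post's adjustment; z up. Dry steel ball, 32 mm in diameter, on a 12 mm neck and 24 mm post, fixed. The post is clamped by hand at a height that is not measured: the ball's true centre is up to 12 mm above or below this point, so feel for it
- rest: fixed green tool rest on the lathe bed; origin on the bed under the middle of the rest
- rest_top (a point): middle of the top of the tool rest's round steel edge (10 mm thick, 230 mm long, along its own x axis); the bar slides and tips on it. Its height is that of the coupler's rim when the socket is home at nominal height
- block: fixed wooden parking block, 60 x 75 mm (x, y), 188 mm high, on which the coupler starts; origin under its centre
- vessel: turned wooden hollow form held in the lathe's chuck, 148 mm in diameter, 142 mm long, its mouth facing the cutter; origin at the centre of its chuck end, and the mouth lies 142 mm from there along its y axis. Not to be touched
- wax_tin: loose amber jar of wax with a brass lid, 68 mm in diameter, 55 mm high, on the bench; origin under its centre
- chuck_key: loose steel chuck key, a T 80 mm wide and 78 mm long, on the bench; origin under the middle of its crossbar
- bowl: loose dark wooden bowl, 100 mm in diameter, 45 mm high, on the bench; origin under its centre

How it is judged:
By the outcome, as a careful person would: the job done as asked, in the order asked, and still so for the second after the job is handed in, with the robot touching nothing.
It also fails if it takes over 72 s, if anything falls off the work surface, if the arm or the gripper's body presses on something with over 40 N, if the wrist force passes 120 N, or if a joint passes its speed limit or range.

ROBOT

A 6-joint arm with a two-finger parallel gripper is mounted at the origin on the work surface. World frame = base frame: x ahead of the robot, y to its left, z up, the work surface at z = 0. Lengths are in mm, angles in rad, forces in N, time in s.
With the tool pointing down it reaches from about 300 to 775 mm from the base axis. Payload 14.6 kg.
Tool frame: the origin (TCP) lies between the finger pads; the fingertips stand 25 mm ahead of it and the grasp point (between the pads) lies 6 mm ahead of it; z points along the fingers, y is the line along which they close (so a half turn about z gives the same grasp; the last joint's range is limited). The gripper opens to 94 mm and grips with 3 to 60 N. Pads are 16 mm wide; open, the fingers measure 119 mm over their backs; the gripper's body (75 mm by 177 mm) begins 78 mm behind the grasp point.
Start: joints at [-1.339, 0.3, 1.521, -0, 1.321, -0.067], TCP at [161.899, -525.622, 230.446] pointing down, gripper open.
Joint ranges: [-3.03, 3.03], [-0.79, 2.21], [0.23, 2.52], [-1.04, 4.18], [0, 3.07], [-2.55, 2.55]. Speed limits (rad/s): [2.22, 2.22, 2.57, 3.14, 3.14, 3.14].

INTERFACE

Orientations are given as [roll, pitch, yaw] about the fixed x, y, z axes, in that order (R = Rz(yaw) Ry(pitch) Rx(roll)).
In Python, from cell import manip gives the robot as it stands. The module is installed in compiled form; this text tells all that it offers.
- The arm moves only by the tool step_arm, never from a script. Its argument "series" is one flat list of numbers, 5 for each row, row after row: the shift along the world's x, y, z in mm, then the turn about the world's z in rad, then the closure, from 0 (fully open) to 1 (shut). In form: [dx, dy, dz, spin, jaw, dx, dy, dz, spin, jaw, ...]. A call has 1 to 20 rows; each row shifts and turns the commanded pose from where the row before left it; what a row does not reach is not made up. A row lasts 1/8 s, in which the tool goes at most 62.5 mm and 10.7 degrees, less where a joint would pass 70% of its speed; a pose out of reach is approached as far as the arm can. A call is refused whole if a number of a shift passes 62.5 or a number of a turn 0.188, either way. A call with a gripper value outside its range is refused whole. The fingers move at their own pace and stop on an object; "squeeze" is the grip in N (left out, the last holds). Time passes only in rows, so rows that do not move let the fingers close. It gives the time, the measured TCP pose, the force, the opening and the grip force at its end, in the units of the state.
- manip.read_state(): the state, without advancing time (a new reading comes with each control period).
- manip.camera(name): name is "scene" or "top" or "wrist"; returns (picture, depth): 480x640x3 uint8, blue, green, red; 480x640 float32, mm along the optical axis (not along the pixel's ray), 0 where there is no reading.
- manip.camera_info(name): a dict with "fovy" (degrees; the focal length in pixels is half the picture's height over the tangent of half this angle, whatever the lens; pixels are square), "cx", "cy" (the principal point, pixels), "eye" and "orientation" of the camera in the world. Camera axes: x right, y down, z forward; pixel columns grow to the right and rows downward; lengths in mm; the calibration is good to about 2 mm. A picture is of the moment at which its call begins: read the wrist's pose just before it. camera_info takes no time and is no camera call; for the wrist camera it gives the pose at the moment of the call.
- manip.sign_off(): hands the job in; it is judged then, once.
The state is a dict: "clock": time; "joints": joint angles; "qd": joint speeds; "effort": joint torques, N m; "eef_pos": TCP position; "eef_rot": TCP orientation; "wrist_force": force on the tool from outside, world axes, zero at the start; "moment": the same for the moment, N m; "finger_gap": finger opening in mm; "finger_force": force on a finger pad.
Only numpy, scipy, OpenCV 4.12 (cv2) and the standard library are available. Lean on these libraries where they do the work, as an engineer would, in place of code of your own. Each camera call takes 0.05 s, during which the arm holds its last target. There are 200 camera calls.

## Working session

There is one attempt and no reset: what is moved stays moved. The work goes in short steps, Python scripts to look and compute and a tool call to move; the robot and the scene stay as the last step left them, time stands still between calls to the robot, and variables do not carry over. Pictures are saved under pics/ and viewed, at most 10 in all, crops included, and the job is handed in when it is done.

Besides the shell and the picture viewer there is one more tool, called in YAML: its name, and indented under it one key for each argument. step_arm: Moves the arm, as the interface text tells. Its arguments: {"type":"object","properties":{"series":{"type":"array"},"squeeze":{"type":"number"}},"required":["series"]}

```bash
mkdir -p pics
cat > h.py <<'E'
import numpy as np,cv2
from cell import manip
from scipy.spatial.transform import Rotation as R
def look(n,save=None):
    i=manip.camera_info(n); p,d=manip.camera(n)
    if save: cv2.imwrite('pics/'+save,p)
    o=np.array(i['orientation'],float)
    M=o if o.shape==(3,3) else (R.from_euler('xyz',o).as_matrix() if o.size==3 else R.from_quat(o).as_matrix())
    f=240/np.tan(np.radians(i['fovy'])/2)
    v,u=np.mgrid[:480,:640]
    P=np.stack([(u-i['cx'])/f*d,(v-i['cy'])/f*d,d],-1)@M.T+np.array(i['eye'])
    P[d==0]=np.nan
    return p,d,P,i
E
python3 - <<'E'
from h import *
for n in('top','scene'):
    p,d,P,i=look(n,n+'1.png'); print(i); np.savez('pics/'+n+'1.npz',p=p,P=P)
print(manip.read_state())
E
```

```text
{'fovy': 52.43404107672482, 'cx': 317.9351251304106, 'cy': 229.14039831955495, 'eye': array([ 413.30495451, -105.2090613 , 1488.79927338]), 'orientation': array([-3.08015406,  0.00521417, -1.58759012])}
{'fovy': 51.38885977975176, 'cx': 315.95233713411966, 'cy': 238.2226485161727, 'eye': array([1340.3839538 ,  215.41017748,  799.29638493]), 'orientation': array([-2.18092352,  0.01615569,  1.92344298])}
{'clock': 0.1, 'joints': array([-1.33859611e+00,  3.00399872e-01,  1.52152314e+00, -1.31143814e-05,
        1.32073228e+00, -6.66171436e-02]), 'qd': array([-9.94006884e-04, -2.65590426e-03, -2.40719695e-03, -1.30948952e-03,
       -2.54811191e-05,  5.28707916e-04]), 'effort': array([ 1.84090430e-03, -5.32643938e+01, -3.53283298e+01,  7.09692109e-02,
        2.33749469e-02, -7.70705014e-05]), 'eef_pos': array([ 161.84903978, -525.4168473 ,  229.94990507]), 'eef_rot': array([-3.14053152e+00, -5.80628426e-05,  2.98820578e-01]), 'wrist_force': array([-0.45750826,  0.70210226,  0.40156427]), 'moment': array([ 0.02640952, -0.01515364, -0.02405893]), 'finger_force': 0.0, 'finger_gap': 94.0738233791708}
```

View pics/top1.png

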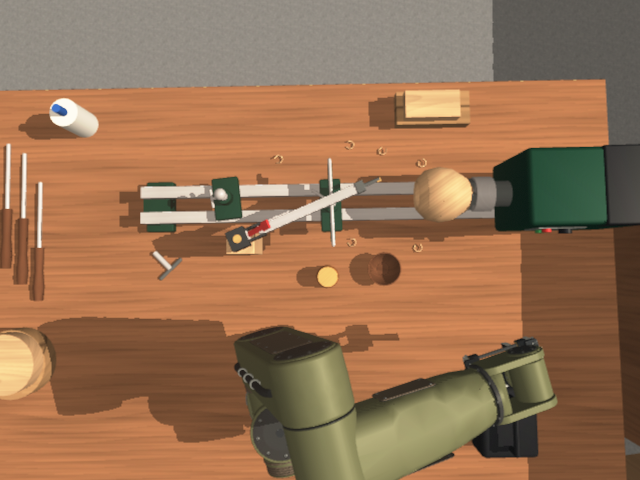

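View pics/scene1.png

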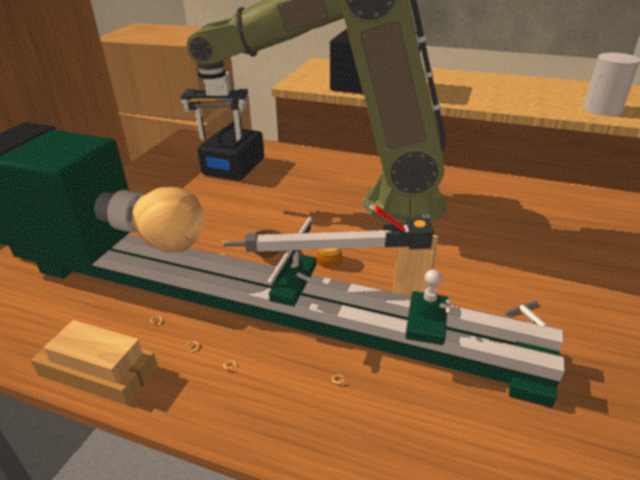

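The top view shows the ball at (221,195), coupler at (238,238), lever pad at about (265,226), bar end at about (360,187), rest edge (330,160)-(334,245) and vessel at (442,194). In top view, right is world -y and up is +x. Next I measure these.

Run:
```python
import numpy as np,cv2
np.set_printoptions(precision=1,suppress=True)
z=np.load('pics/top1.npz');p,P=z['p'],z['P']
def box(n,u0,u1,v0,v1,zl,zh,f=None):
    Q=P[v0:v1,u0:u1].reshape(-1,3);c=p[v0:v1,u0:u1].reshape(-1,3).astype(int)
    m=(Q[:,2]>zl)&(Q[:,2]<zh)
    if f: m&=f(c)
    Q=Q[m]; 
    if len(Q)<3: print(n,'few');return
    r=cv2.minAreaRect(Q[:,:2].astype(np.float32)); print(n,len(Q),'mean',Q.mean(0),'zmax',np.percentile(Q[:,2],[5,50,95]),'rect',r)
    return Q
box('ball',205,235,182,208,150,300)
Q=box('coupler',222,256,222,254,215,300,lambda c:c.max(1)<90)
box('lever',240,280,212,245,195,400,lambda c:(c[:,2]>120)&(c[:,1]<70))
Q=box('bar',275,362,180,232,180,240,lambda c:(c.min(1)>110))
box('gold',228,246,230,246,200,300,lambda c:(c[:,2]>150)&(c[:,0]<110))
box('rest',326,340,155,185,150,260)
box('rest2',326,340,218,250,150,260)
box('vessel',412,470,165,225,100,400)
box('saddle',205,245,172,225,30,130)
for u,v in [(221,194),(238,238),(250,250),(300,212),(345,193),(360,187),(378,181),(333,225),(331,165),(327,277),(385,268),(418,195)]: print(u,v,P[v,u])
z=np.load('pics/scene1.npz');p,P=z['p'],z['P']
box('S ball',420,445,266,296,100,300,lambda c:c.min(1)>90)
box('S coup',385,435,215,250,190,300,lambda c:c.max(1)<60)
for u,v in [(432,277),(320,238),(260,242),(228,244),(376,208),(420,224),(305,225),(190,215)]: print(u,v,P[v,u])
```

```text
ball 174 mean [588.3 159.1 190. ] zmax [150.9 205.8 216.2] rect ((590.5772705078125, 171.29017639160156), (58.63623809814453, 35.80628967285156), 88.1719741821289)
coupler 342 mean [471.5 104.  230.8] zmax [223.  231.3 235.9] rect ((475.3321228027344, 94.25995635986328), (53.21222686767578, 81.16140747070312), 21.963510513305664)
lever 119 mean [495.1  50.3 255.9] zmax [229.9 258.9 275.9] rect ((495.5697937011719, 53.713294982910156), (20.01323699951172, 57.93934631347656), 18.863758087158203)
bar 993 mean [552.9 -98.6 208.9] zmax [185.9 211.7 216.8] rect ((533.5743408203125, -104.64888000488281), (118.4808578491211, 234.0739288330078), 35.40901565551758)
gold 36 mean [469.9 109.1 233.8] zmax [229.5 233.9 237.5] rect ((471.2550048828125, 109.04705810546875), (21.29490089416504, 20.868295669555664), 88.41938018798828)
rest 116 mean [ 649.7 -132.3  186.6] zmax [180.7 187.  191.1] rect ((650.2251586914062, -132.29473876953125), (11.007835388183594, 72.1985855102539), 89.0781021118164)
rest2 131 mean [ 486.5 -136.8  184.8] zmax [176.8 185.5 190.7] rect ((485.71160888671875, -137.08618164
[... 636 characters left out ...]
3.4]
331 165 [ 703.2 -142.7   -3.6]
327 277 [ 360.6 -123.5   51.1]
385 268 [ 383.1 -300.5    4.1]
418 195 [ 583.9 -375.   162. ]
S ball 338 mean [591.4 160.4 191.7] zmax [161.6 200.9 213.6] rect ((523.9758911132812, 147.71534729003906), (167.81549072265625, 29.714080810546875), 10.769400596618652)
S coup 800 mean [491.7  96.3 214.5] zmax [196.2 214.6 232.4] rect ((479.0444030761719, 89.70628356933594), (54.23289108276367, 91.14646911621094), 21.48232078552246)
432 277 [598.6 161.  208.6]
320 238 [551.9 -76.  212.1]
260 242 [ 601.8 -188.7  209.6]
228 244 [ 621.7 -252.6  203.3]
376 208 [503.6  26.2 276.3]
420 224 [468.1 111.9 234.2]
305 225 [ 481.7 -137.1  187.2]
190 215 [ 524.1 -407.6  184. ]
```

step_arm:
  series: [0,0,50,0,0,0,0,50,0,0,22,45,0,0.118,0,22,45,0,0.118,0,22,45,0,0.118,0,22,45,0,0.118,0,22,45,0,0.118,0,22,45,0,0.118,0,22,45,0,0.118,0,22,45,0,0.118,0,22,45,0,0.118,0,22,45,0,0.118,0,22,45,0,0.118,0,22,45,0,0.118,0,22,45,0,0.118,0,23,47,0,0.122,0]

```text
clock: 2.1
eef_pos: [471.3, 108.1, 330.3]
eef_rot: [-3.141, 0.0, 1.959]
wrist_force: [-0.5, -0.9, 0.6]
finger_gap: 93.8
finger_force: 0.0
```

step_arm:
  series: [0,0,0,0,0,0,0,0,0,0]

```text
clock: 2.35
eef_pos: [470.6, 106.0, 330.2]
eef_rot: [-3.141, 0.0, 1.954]
wrist_force: [0.5, -0.4, 0.4]
finger_gap: 94.0
finger_force: 0.0
```

Run:
```python
from h import *
np.set_printoptions(precision=2,suppress=True)
s=manip.read_state();print(s['eef_pos'],s['eef_rot'],s['wrist_force'],s['joints'])
p,d,P,i=look('wrist','w1.png');np.savez('pics/w1.npz',p=p,P=P);print(i)
```

```text
[470.64 106.04 330.15] [-3.14  0.    1.95] [ 0.53 -0.42  0.37] [ 0.15  0.09  1.54 -0.    1.51 -0.24]
{'fovy': 67.15890287667176, 'cx': 318.924240460319, 'cy': 240.8032884783903, 'eye': array([444.64, 173.1 , 485.8 ]), 'orientation': array([2.89, 0.  , 0.38])}
```

View pics/w1.png

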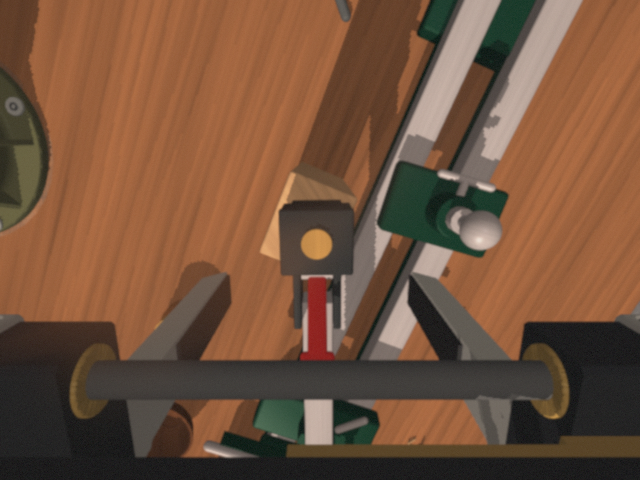

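Wrist view: the coupler is square to the jaws. Its top spans columns 280-353, its gold plug is at (316,243), and the ball is at (480,230).

```bash
cat > w.py <<'E'
from h import *
np.set_printoptions(precision=1,suppress=True)
z=np.load('pics/w1.npz');p,P=z['p'].astype(int),z['P']
def med(n,u0,u1,v0,v1,f):
    Q=P[v0:v1,u0:u1][f(p[v0:v1,u0:u1],P[v0:v1,u0:u1])];print(n,len(Q),Q.mean(0),np.percentile(Q[:,2],[5,50,95]));return Q
med('gold',295,340,222,265,lambda c,q:(c[...,2]>140)&(c[...,0]<110)&(q[...,2]>215))
Q=med('coup',270,362,195,280,lambda c,q:(q[...,2]>222))
r=cv2.minAreaRect(Q[:,:2].astype(np.float32));print(r)
Q=med('lever',300,335,275,360,lambda c,q:(c[...,2]>90)&(c[...,1]<60))
print(Q[np.argsort(Q[:,2])][[5,-5]])
Q=med('ball',455,505,205,255,lambda c,q:(q[...,2]>193)&(q[...,2]<230))
from scipy.optimize import least_squares
s=least_squares(lambda x:np.linalg.norm(Q-x[:3],axis=1)-16,[590,158,202],loss='soft_l1');print(s.x,s.cost)
d=np.array([600.3,-212.1])-[471,107];print(np.degrees(np.arctan2(d[1],d[0])))
E
python3 w.py
```

```text
gold 735 [467.4 110.2 236.9] [235.7 237.  238.2]
coup 5337 [466.9 111.  233.8] [226.8 234.1 237.2]
((468.23699951171875, 107.58467102050781), (54.12602615356445, 57.297794342041016), 22.47124671936035)
lever 1571 [nan nan nan] [nan nan nan]
[[502.5 -18.    0.7]
 [  nan   nan   nan]]
ball 1334 [584.  162.2 210.2] [200.7 211.4 216. ]
[588.7 161.8 200.2] 159.34847688338775
-67.94210391996559
```

step_arm:
  series: [-1.5,3.5,-40,0,0,0,0,-40,0,0,0,0,-31,0,0.2,0,0,0,0,0.8,0,0,0,0,0.8,0,0,0,0,0.8,0,0,0,0,0.8]
  squeeze: 40

```text
clock: 3.28
eef_pos: [469.7, 109.7, 220.7]
eef_rot: [3.14, 0.001, 1.954]
wrist_force: [-3.0, -2.5, 7.9]
finger_gap: 54.3
finger_force: 40.0
```

step_arm:
  series: [0,0,0,0,0.8,0,0,3,0,0.8,0,0,5,0,0.8,0,0,0,0,0.8]

```text
clock: 3.78
eef_pos: [469.4, 110.0, 227.6]
eef_rot: [-3.142, -0.0, 1.955]
wrist_force: [-0.5, -0.1, -5.8]
finger_gap: 54.2
finger_force: 40.0
```

step_arm:
  series: [0,0,10,0,0.8,0,0,12,0,0.8,0,0,12,0,0.8,0,0,13,0,0.8,0,0,0,0,0.8]

```text
clock: 4.4
eef_pos: [469.7, 110.0, 275.7]
eef_rot: [3.14, 0.0, 1.955]
wrist_force: [-0.4, 1.4, -5.3]
finger_gap: 54.5
finger_force: 40.0
```

step_arm:
  series: [12,5,0,-0.0384,0.8,12,5,0,-0.0384,0.8,12,5,0,-0.0384,0.8,12,5,0,-0.0384,0.8,12,5,0,-0.0384,0.8,12,5,0,-0.0384,0.8,12,5,0,-0.0384,0.8,12,5,0,-0.0384,0.8,12,5,0,-0.0384,0.8,12,5,0,-0.0384,0.8,0,0,0,0,0.8,0,0,0,0,0.8]

```text
clock: 5.9
eef_pos: [589.1, 159.8, 274.4]
eef_rot: [-3.141, 0.0, 1.572]
wrist_force: [0.1, -0.2, -3.3]
finger_gap: 54.5
finger_force: 40.0
```

Run:
```python
from h import *
np.set_printoptions(precision=2,suppress=True)
s=manip.read_state();print(s['clock'],s['eef_pos'],s['eef_rot'],s['wrist_force'],s['moment'],s['finger_gap'])
p,d,P,i=look('scene');np.savez('pics/s2.npz',p=p,P=P)
p2,d,P,i=look('wrist');np.savez('pics/w2.npz',p=p2,P=P)
cv2.imwrite('pics/m2.png',np.hstack([cv2.resize(p[130:370,220:520],(400,320)),cv2.resize(p2,(400,320))]))
```

```text
5.9 [589.1  159.79 274.36] [-3.14  0.    1.57] [ 0.06 -0.18 -3.28] [-0.55 -0.07 -0.02] 54.492800997440014
```

View pics/m2.png

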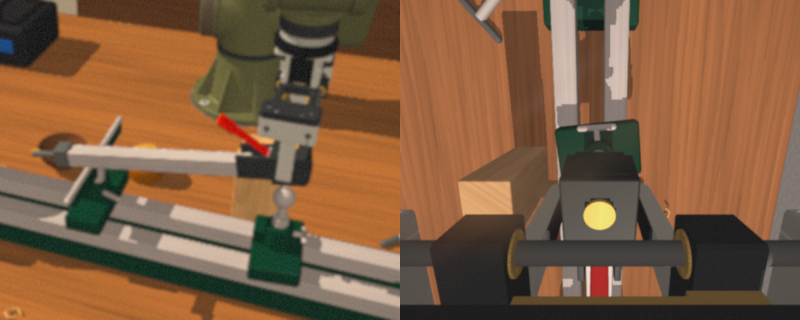

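The left half shows the coupler held above the ball with the bar tilted onto the rest. The right half shows the coupler in the jaws with the gold plug at (600,215) in the mosaic. I'll refine the alignment.

Run:
```python
import numpy as np
from scipy.optimize import least_squares
np.set_printoptions(precision=1,suppress=True)
for n,b in(('top1',(205,235,182,208)),('scene1',(420,445,266,296)),('s2',(420,450,260,300))):
    z=np.load(f'pics/{n}.npz');Q=z['P'][b[2]:b[3],b[0]:b[1]].reshape(-1,3)
    Q=Q[np.linalg.norm(Q-[589.5,160,202],axis=1)<21]
    print(n,len(Q),least_squares(lambda x:np.linalg.norm(Q-x[:3],axis=1)-16,[590,158,202],loss='soft_l1').x)
z=np.load('pics/w2.npz');p,P=z['p'].astype(int),z['P']
m=(p[...,2]>140)&(p[...,0]<110)&(P[...,2]>255)&(P[...,2]<330)&(abs(P[...,0]-589)<20)&(abs(P[...,1]-160)<20);Q=P[m]
print('gold',len(Q),Q.mean(0));A=np.c_[Q[:,:2]-Q[:,:2].mean(0),np.ones(len(Q))];print(np.linalg.lstsq(A,Q[:,2],rcond=None)[0])
```

```text
top1 111 [591.  162.5 199.2]
scene1 235 [588.3 160.9 198.4]
s2 234 [588.2 161.  198.4]
gold 289 [589.2 159.6 288.9]
[ -0.1   0.3 288.9]
```

step_arm:
  series: [0,1,-10,0,0.8,0,0,-10,0,0.8,0,0,-5,0,0.8,0,0,-4,0,0.8,0,0,-4,0,0.8]

```text
clock: 6.62
eef_pos: [589.5, 160.9, 241.3]
eef_rot: [3.141, -0.0, 1.571]
wrist_force: [-0.5, 2.2, -3.0]
finger_gap: 54.1
finger_force: 40.0
```

step_arm:
  series: [0,0,-3,0,0.8,0,0,-3,0,0.8,0,0,-3,0,0.8,0,0,0,0,0.8]

```text
clock: 7.12
eef_pos: [589.3, 160.8, 232.1]
eef_rot: [-3.141, 0.0, 1.571]
wrist_force: [0.1, 1.3, -2.7]
finger_gap: 54.2
finger_force: 40.0
```

step_arm:
  series: [0,0,-3,0,0.8,0,0,-3,0,0.8,0,0,-3,0,0.8,0,0,0,0,0.8]
  squeeze: 60

```text
clock: 7.62
eef_pos: [589.3, 160.8, 222.8]
eef_rot: [-3.141, 0.0, 1.571]
wrist_force: [-2.2, 0.1, -3.6]
finger_gap: 54.0
finger_force: 60.0
```

step_arm:
  series: [0,0,-2,0,0.8,0,0,-2,0,0.8,0,0,0,0,0.8]

```text
clock: 8.0
eef_pos: [589.4, 161.0, 219.2]
eef_rot: [-3.142, -0.0, 1.571]
wrist_force: [-2.1, 0.9, -2.8]
finger_gap: 54.2
finger_force: 60.0
```

step_arm:
  series: [0,0,-1,0,0.8,0,0,-1,0,0.8,0,0,0,0,0.8]

```text
clock: 8.38
eef_pos: [589.5, 161.0, 218.9]
eef_rot: [3.14, -0.0, 1.571]
wrist_force: [-6.9, 0.5, 10.0]
finger_gap: 54.7
finger_force: 60.0
```

step_arm:
  series: [0,0,-1,0,0.8,0,0,-1,0,0.8,0,0,0,0,0.8]

```text
clock: 8.75
eef_pos: [589.6, 161.0, 217.6]
eef_rot: [3.139, -0.001, 1.571]
wrist_force: [-9.3, 0.1, 15.3]
finger_gap: 53.9
finger_force: 60.0
```

step_arm:
  series: [0,0,-1,0,0.8,0,0,-1,0,0.8,0,0,0,0,0.8]

```text
clock: 9.12
eef_pos: [589.6, 161.0, 215.6]
eef_rot: [3.139, -0.001, 1.571]
wrist_force: [-8.7, 0.0, 15.3]
finger_gap: 54.1
finger_force: 60.0
```

step_arm:
  series: [-1,0,0,0,0.8,0,0,-1,0,0.8,0,0,-1,0,0.8,0,0,0,0,0.8]

```text
clock: 9.62
eef_pos: [589.5, 161.1, 213.9]
eef_rot: [3.137, -0.001, 1.571]
wrist_force: [-2.3, 0.9, 13.3]
finger_gap: 54.1
finger_force: 60.0
```

step_arm:
  series: [0,0,-1,0,0.8,0,0,-1,0,0.8,0,0,0,0,0.8]

```text
clock: 10.0
eef_pos: [589.5, 161.0, 211.8]
eef_rot: [3.137, -0.001, 1.571]
wrist_force: [-1.9, -0.3, 12.9]
finger_gap: 54.3
finger_force: 60.0
```

step_arm:
  series: [0,0,-1,0,0.8,0,0,0,0,0.8]

```text
clock: 10.25
eef_pos: [589.5, 161.0, 210.9]
eef_rot: [3.137, -0.001, 1.571]
wrist_force: [-0.9, 0.0, 13.4]
finger_gap: 54.2
finger_force: 60.0
```

step_arm:
  series: [0,0,-1,0,0.8,0,0,0,0,0.8]

```text
clock: 10.5
eef_pos: [589.6, 161.0, 210.7]
eef_rot: [3.136, -0.001, 1.571]
wrist_force: [-5.3, 0.1, 20.6]
finger_gap: 54.2
finger_force: 60.0
```

step_arm:
  series: [0,0,-0.7,0,0.8,0,0,0,0,0.8]

```text
clock: 10.75
eef_pos: [589.6, 161.1, 210.6]
eef_rot: [3.135, -0.001, 1.571]
wrist_force: [-7.3, -1.9, 22.8]
finger_gap: 54.0
finger_force: 60.0
```

step_arm:
  series: [0,0,-0.7,0,0.8,0,0,0,0,0.8,0,0,0,0,0.8]

```text
clock: 11.12
eef_pos: [589.6, 161.1, 210.6]
eef_rot: [3.135, -0.001, 1.571]
wrist_force: [-9.6, -1.3, 29.3]
finger_gap: 54.1
finger_force: 60.0
```

step_arm:
  series: [0,0,3,0,0.8,0,0,0,0,0.4,0,0,0,0,0,0,0,0,0,0,0,0,0,0,0]

```text
clock: 11.75
eef_pos: [588.4, 160.9, 208.8]
eef_rot: [-3.141, 0.0, 1.571]
wrist_force: [-0.1, 1.1, 0.2]
finger_gap: 83.2
finger_force: 0.0
```

step_arm:
  series: [0,0,30,0,0,0,0,40,0,0,0,0,50,0,0,0,0,0,0,0]

```text
clock: 12.25
eef_pos: [589.1, 161.0, 333.1]
eef_rot: [3.135, -0.001, 1.571]
wrist_force: [-0.3, 0.6, -1.1]
finger_gap: 94.2
finger_force: 0.0
```

Run:
```python
from h import *
np.set_printoptions(precision=1,suppress=True)
p,d,P,i=look('scene');np.savez('pics/s3.npz',p=p,P=P)
p2,d,P2,i=look('wrist');np.savez('pics/w3.npz',p=p2,P=P2)
cv2.imwrite('pics/m3.png',np.hstack([cv2.resize(p[130:370,220:520],(400,320)),cv2.resize(p2,(400,320))]))
for n,p,P in(('s',p,P),('w',p2,P2)):
    p=p.astype(int)
    near=(abs(P[...,0]-589)<25)
    g=(p[...,2]>140)&(p[...,0]<110)&near&(abs(P[...,1]-160)<20)&(P[...,2]>205)&(P[...,2]<260)
    print(n,'gold',g.sum(),P[g].mean(0))
    r=(p[...,2]>90)&(p[...,1]<60)&(p[...,0]<60)&(abs(P[...,0]-589)<40)&(P[...,1]>20)&(P[...,1]<150)&(P[...,2]>200)
    Q=P[r];print('red',len(Q)); 
    if len(Q)>5:
        h=Q[Q[:,2]>np.percentile(Q[:,2],80)];print(Q.mean(0),h.mean(0),Q.min(0),Q.max(0))
```

```text
s gold 92 [588.8 163.1 223.5]
red 265
[592.2 102.  242.2] [592.3  78.2 265. ] [572.2  72.5 210.6] [602.4 133.  269.9]
w gold 658 [590.  163.6 226.1]
red 1576
[589.7 107.8 240.7] [589.8  90.2 257.2] [578.4  86.4 215.6] [601.4 134.3 260.3]
```

View pics/m3.png

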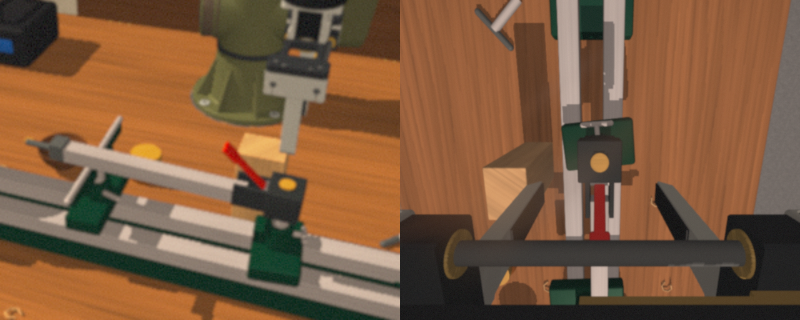

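Home: the stop was hard after 8.2 mm of plug travel and the rim is at about 177. The left image shows the lever raised at (240,165), the jaws clear and the bar on the rest. Next is the lever, with the fingers shut.

step_arm:
  series: [0,-35,0,0,1,0,-35,0,0,1,0,0,0,0,1,0,0,-15,0,1,0,0,-15,0,1,0,0,-8,0,1,0,0,0,0,1,0,0,0,0,1]
  squeeze: 20

```text
clock: 13.35
eef_pos: [588.5, 91.1, 291.5]
eef_rot: [3.141, -0.0, 1.571]
wrist_force: [0.3, 0.3, 0.5]
finger_gap: 17.4
finger_force: 0.0
```

step_arm:
  series: [0,0,-2,0,1,0,0,-2,0,1,0,0,-2,0,1,0,0,0,0,1]

```text
clock: 13.85
eef_pos: [588.4, 90.9, 285.2]
eef_rot: [3.141, -0.0, 1.571]
wrist_force: [0.3, 0.4, 4.0]
finger_gap: 0.2
finger_force: 1.4
```

step_arm:
  series: [0,-1.8,-2,0,1,0,-1.8,-2,0,1,0,-1.7,-2,0,1,0,-1.6,-2,0,1,0,-1.5,-2,0,1,0,-1.4,-2,0,1,0,-1.3,-2,0,1]

```text
clock: 14.72
eef_pos: [588.4, 79.8, 270.9]
eef_rot: [-3.141, -0.0, 1.571]
wrist_force: [0.8, 3.3, 3.2]
finger_gap: 0.4
finger_force: 1.8
```

step_arm:
  series: [0,-1,-2,0,1,0,-1,-2,0,1,0,-0.9,-2,0,1,0,-0.8,-2,0,1,0,-0.8,-2,0,1,0,-0.8,-2,0,1,0,-0.7,-2,0,1]

```text
clock: 15.6
eef_pos: [588.4, 73.7, 256.9]
eef_rot: [3.142, -0.0, 1.571]
wrist_force: [0.5, 3.0, 3.5]
finger_gap: 0.6
finger_force: 2.0
```

step_arm:
  series: [0,-0.6,-2,0,1,0,-0.6,-2,0,1,0,-0.6,-2,0,1,0,-0.5,-2,0,1]

```text
clock: 16.1
eef_pos: [588.4, 71.5, 248.9]
eef_rot: [3.142, -0.0, 1.571]
wrist_force: [0.4, 3.4, 3.4]
finger_gap: 0.4
finger_force: 2.0
```

step_arm:
  series: [0,-0.4,-2,0,1,0,-0.4,-2,0,1,0,-0.3,-2,0,1,0,0,-1,0,1,0,0,-1,0,1,0,0,-1,0,1]

```text
clock: 16.85
eef_pos: [588.4, 70.2, 240.0]
eef_rot: [3.142, 0.0, 1.571]
wrist_force: [-0.5, 2.1, 3.7]
finger_gap: 0.3
finger_force: 2.2
```

step_arm:
  series: [0,0,-1,0,1,0,0,-1,0,1,0,0,0,0,1]

```text
clock: 17.23
eef_pos: [588.5, 70.2, 238.9]
eef_rot: [3.14, 0.0, 1.571]
wrist_force: [-1.3, 0.3, 9.4]
finger_gap: 0.5
finger_force: 5.0
```

step_arm:
  series: [0,0,-1,0,1,0,0,-1,0,1,0,0,0,0,1]

```text
clock: 17.6
eef_pos: [588.7, 70.2, 238.4]
eef_rot: [3.139, 0.0, 1.571]
wrist_force: [-6.1, 1.2, 21.5]
finger_gap: 0.4
finger_force: 10.6
```

step_arm:
  series: [0,0,-1,0,1,0,0,0,0,1,0,0,0,0,1]

```text
clock: 17.98
eef_pos: [588.8, 70.2, 238.2]
eef_rot: [3.138, 0.0, 1.571]
wrist_force: [-8.4, 0.4, 26.6]
finger_gap: 0.2
finger_force: 13.4
```

step_arm:
  series: [0,0,5,0,1,0,0,20,0,1,0,0,40,0,1,0,50,50,0,1,0,50,0,0,1,0,0,0,0,1]

```text
clock: 18.73
eef_pos: [588.0, 167.0, 343.4]
eef_rot: [-3.14, 0.001, 1.574]
wrist_force: [-0.1, 0.2, 0.4]
finger_gap: 0.4
finger_force: 0.0
```

Run:
```python
from h import *
np.set_printoptions(precision=1,suppress=True)
p,d,P,i=look('scene')
p2,d,P2,i=look('wrist')
p3,d,P3,i=look('top')
cv2.imwrite('pics/m4.png',np.vstack([np.hstack([cv2.resize(p[130:370,220:520],(400,300)),cv2.resize(p2,(400,300))]),np.hstack([cv2.resize(p3[140:290,190:390],(400,300)),cv2.resize(p,(400,300))])]))
for n,p,P in(('s',p,P),('w',p2,P2),('t',p3,P3)):
    p=p.astype(int)
    g=(p[...,2]>140)&(p[...,0]<110)&(abs(P[...,0]-589)<25)&(abs(P[...,1]-160)<20)&(P[...,2]>205)&(P[...,2]<260)
    if g.sum(): print(n,'gold',g.sum(),P[g].mean(0))
    r=(p[...,2]>90)&(p[...,1]<60)&(p[...,0]<60)&(abs(P[...,0]-589)<40)&(P[...,1]>20)&(P[...,1]<150)&(P[...,2]>190)
    Q=P[r]
    if len(Q)>5: print('red',len(Q),np.percentile(Q,[3,97],axis=0)); print('slope',np.polyfit(Q[:,1],Q[:,2],1))
    b=(p.min(-1)>110)&(abs(P[...,0]-589)<20)&(P[...,1]<30)&(P[...,1]>-190)&(P[...,2]>200)&(P[...,2]<240)
    Q=P[b]
    if len(Q)>5: print('bar',np.polyfit(Q[:,1],Q[:,2],1),np.polyfit(Q[:,1],Q[:,0],1))
```

```text
s gold 92 [589.  163.3 223.6]
red 267 [[576.3  54.7 207.4]
 [603.7 126.6 216.1]]
slope [ -0.  215.2]
bar [ -0.  206.2] [ -0.  593.1]
w gold 611 [590.2 163.1 226.1]
red 54 [[588.2  56.6 213.7]
 [589.2  83.  216.4]]
slope [ -0.  218.5]
bar [ -0.  209.4] [  0.  589.2]
t gold 53 [593.2 161.4 223.9]
bar [ -0.  207.8] [  0.  591.9]
```

View pics/m4.png

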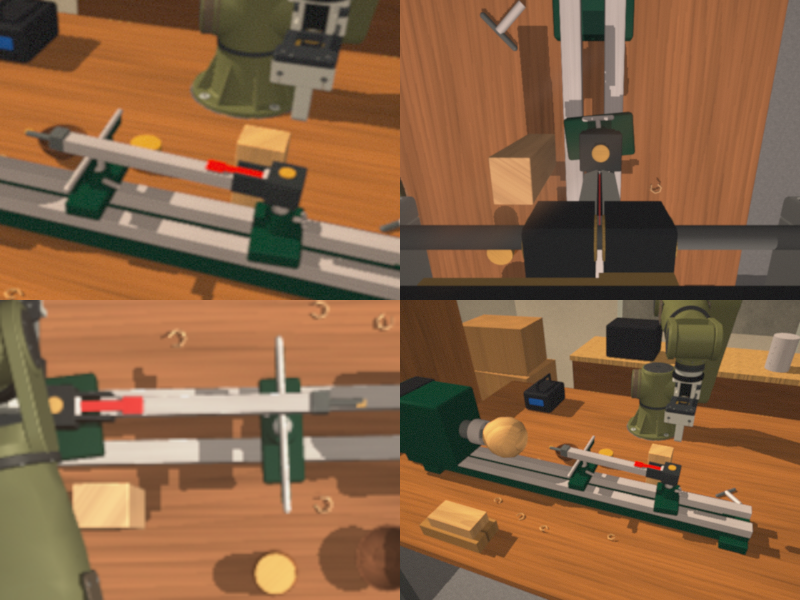

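The pictures show the lever flat along the bar (top-left, 235,170), the bar across the rest, the coupler seated on the ball, the gripper clear and the other objects where they were.

```bash
python3 -c "
from cell import manip
print(manip.sign_off())"
```

```text
the job is handed in; nothing more can be done
None
```

The boom is hitched and handed in at about 19 s: socket home on the ball (the plug moved about 8 mm to a hard stop), latch lever fully down and released, bar across the tool rest, with pushes peaking at about 29 N on the ball and 27 N on the lever.

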